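# Gauge the ferrule caps from the bench drawer and sort them by fit

### The arm

A 6-joint arm with a two-finger parallel gripper is mounted at the origin on a cart in front of the work surface, level with it; the furniture and walls round the work are solid. World frame = base frame: x ahead of the robot, y to its left, z up, the work surface at z = 0. Lengths are in mm, angles in rad, forces in N, time in s.
With the tool pointing down it reaches from about 350 to 775 mm from the base axis. Payload 7.3 kg.
Tool frame: the origin (TCP) lies at the very end of the fingers, on their centre line; the grasp point (between the pads) lies 19 mm behind it; z points along the fingers, y is the line along which they close (so a half turn about z gives the same grasp; the last joint's range is limited). The gripper opens to 92 mm and grips with 3 to 60 N. Pads are 19 mm wide; open, the fingers measure 130 mm over their backs; the gripper's body (75 mm by 190 mm) begins 47 mm behind the grasp point.
Start: joints at [-1.324, 0.342, 1.524, -0, 1.275, -0.146], TCP at [200.981, -485.027, 226.741] pointing down, gripper open.
Joint ranges: [-2.53, 2.53], [-0.77, 2.02], [0.04, 2.7], [-1, 4.14], [0.28, 2.66], [-3.11, 3.11]. Speed limits (rad/s): [2.57, 2.57, 3.14, 3.14, 3.14, 3.14].

### API

Orientations are given as [roll, pitch, yaw] about the fixed x, y, z axes, in that order (R = Rz(yaw) Ry(pitch) Rx(roll)).
In Python, from plant import get_obs, capture, close_job gives the robot as it stands. The module is installed in compiled form; this text tells all that it offers.
- The arm moves only by the shell command python3 -m handwheel 'ROWS'. ROWS is JSON, a list of rows, each a list of 3 entries, a list of its own where there are three numbers: the turn, a rotation vector about the tool's x, y, z in degrees, then the shift along the tool's x, y, z in m, then the opening, from 0 (shut) to 1 (fully open). A call has 1 to 12 rows; each row is the pose to reach, as a shift and turn from the pose commanded when the call began, along the tool's axes at that moment; what a row does not reach only later rows make up. A row lasts 1/10 s, in which the tool goes at most 50 mm and 8.59 degrees, less where a joint would pass 70% of its speed; a pose out of reach is approached as far as the arm can. A call with a gripper value outside its range is refused whole. The fingers move at their own pace and stop on an object; the grip force is fixed at half the most. Time passes only in rows, so rows that repeat a pose let the fingers close. It gives the time, the measured TCP pose, the force, the opening and the grip force at its end, in the units of the state.
- get_obs(): the state, without advancing time (a new reading comes with each control period).
- capture(name): name is "scene" or "top" or "wrist"; returns a dict with "image" (420x560x3 uint8, red, green, blue), "depth" (420x560 float32, mm along the optical axis (not along the pixel's ray), 0 where there is no reading), "fx", "fy", "cx", "cy" (pixels), "k1" (the pictures are not rectified: a ray, as slopes to the right and down, at radius r is drawn at 1 + k1 r^2 times it, then the intrinsics apply), "camera_from_world" (4x4, takes a point from world to camera coordinates). Camera axes: x right, y down, z forward; pixel columns grow to the right and rows downward; lengths in mm; the calibration is good to about 2 mm. A picture is of the moment at which its call begins.
- close_job(): hands the job in; it is judged then, once.
The state is a dict: "time": time; "joint_positions": joint angles; "dq": joint speeds; "tau": joint torques, N m; "tool_pos": TCP position; "tcp_rot": TCP orientation; "contact_force": force on the tool from outside, world axes, zero at the start; "moment": the same for the moment, N m; "grip_width": finger opening in mm; "finger_force": force on a finger pad.
Only numpy, scipy, OpenCV 4.12 (cv2) and the standard library are available. Lean on these libraries where they do the work, as an engineer would, in place of code of your own. Each camera call takes 0.05 s, during which the arm holds its last target. There are 200 camera calls.

### The job

Pull the drawer of the small bench cabinet out to its stop and use the stepped gauge pin to find out which of the caps in it fit: a good one slides fully down onto the foot, a tight one stops on the step. Put the good caps into the wide compartment of the sorting tray and the tight ones into the narrow compartment, then push the drawer fully shut. Leave the flange, the screwdriver and the notebook where they are.

Things in the scene. Friction and masses are not known exactly. Their poses are not given: they have to be found in the camera images.
- handle (a point): middle of the drawer's handle: a round steel bar 10 mm thick and 100 mm long over all, level, 37 mm clear between bar and drawer front, carried by two stems 40 mm either side of the middle. Site axes are the cabinet's: x points into the cabinet, y along the bar, z up. It is 31 mm below the cabinet's top. The drawer opens along this -x
- drawer (a joint): how far the drawer is out, m: 0 shut, 0.13 at its stop. It slides with 1 to 3 N of friction and stays where it is left; it starts shut or up to 10 mm ajar
- cabinet: grey sheet-steel bench cabinet with one drawer, 170 deep (x) x 170 wide (y) x 76 high, fixed to the bench; origin at the centre of its underside; x points away from the drawer front. The drawer front is 68 mm high. The drawer's inner floor is 10 mm above this origin and 130 x 154 mm; with the drawer at its stop it is wholly in front of the cabinet; its side walls rise 14 mm above the floor
- cap_a_center (a point): turned steel ferrule cap, outside 34 mm diameter, 34 mm high, closed flat top, open bottom with a blind bore 30 mm deep; this point is its centre, 17 mm above its underside, own z along its axis. It stands upright in the drawer, closed end up. All caps look alike outside; the bore is either 21 mm (goes over the whole gauge pin) or 16 mm (stops on its step), which cannot be seen or told from the name. Some caps are absent
- cap_b_center (a point): turned steel ferrule cap, outside 34 mm diameter, 34 mm high, closed flat top, open bottom with a blind bore 30 mm deep; this point is its centre, 17 mm above its underside, own z along its axis. It stands upright in the drawer, closed end up. All caps look alike outside; the bore is either 21 mm (goes over the whole gauge pin) or 16 mm (stops on its step), which cannot be seen or told from the name. Some caps are absent
- cap_c_center (a point): turned steel ferrule cap, outside 34 mm diameter, 34 mm high, closed flat top, open bottom with a blind bore 30 mm deep; this point is its centre, 17 mm above its underside, own z along its axis. It stands upright in the drawer, closed end up. All caps look alike outside; the bore is either 21 mm (goes over the whole gauge pin) or 16 mm (stops on its step), which cannot be seen or told from the name. Some caps are absent
- cap_d_center (a point): turned steel ferrule cap, outside 34 mm diameter, 34 mm high, closed flat top, open bottom with a blind bore 30 mm deep; this point is its centre, 17 mm above its underside, own z along its axis. It stands upright in the drawer, closed end up. All caps look alike outside; the bore is either 21 mm (goes over the whole gauge pin) or 16 mm (stops on its step), which cannot be seen or told from the name. Some caps are absent
- gauge_seat (a point): stepped steel gauge pin standing upright on a dark turned foot of 64 mm diameter, fixed to the bench; this point is on the pin's axis, on the foot's flat top, 12 mm above the bench. From here up the pin is 18 mm in diameter for 14 mm (gauge diameter), then steps in over a 4 mm high chamfer to 12 mm in diameter, with a tapered nose, 28 mm in all. A 21 mm bore slides down until the cap's rim meets the foot; a 16 mm bore stops on the step, with the rim about 15 mm above the foot
- tray: loose grey plastic sorting tray, 100 (x) x 181 (y) x 12 mm high, 0.6 kg, 3 mm walls, floor 3 mm thick, origin at the centre of its underside; a divider parts it into a wide compartment on its -y side and a narrow one on its +y side
- wide_side (a point): floor centre of the tray's wide compartment, inside 94 (x) x 104 (y) mm; axes those of the tray
- narrow_side (a point): floor centre of the tray's narrow compartment, inside 94 (x) x 68 (y) mm; axes those of the tray
- flange: machined steel flange, 50 mm diameter, 22 mm high, origin under its centre; a bystander: leave it where it lies
- driver: screwdriver with a yellow handle, 127 mm long, 14 mm thick, lying on the bench, origin under its middle; a bystander: leave it where it lies
- book: small blue notebook, 74 x 94 x 10 mm, origin under its centre; a bystander: leave it where it lies

How it is judged:
By the outcome, as a careful person would: the job done as asked, in the order asked, and still so for the second after the job is handed in, with the robot touching nothing.
Of cap_a, cap_b, cap_c, cap_d only 3 to 4 are there at a start; the rules pass over those that are not, and their reading is None.
At some moment in a run one of tray may be knocked a few centimetres aside while the robot is not near it.
It also fails if it takes over 210 s, if anything falls off the work surface, if the arm or the gripper's body presses on something with over 40 N, if the wrist force passes 120 N, or if a joint passes its speed limit or range.

## Working session

There is one attempt and no reset: what is moved stays moved. The work goes in short steps, Python scripts to look and compute and a shell command to move; the robot and the scene stay as the last step left them, time stands still between calls to the robot, and variables do not carry over. Pictures are saved under pics/ and viewed, at most 14 in all, crops included, and the job is handed in when it is done.

```bash
mkdir -p pics; cat > h.py <<'E'
import numpy as np, cv2
from plant import get_obs, capture
from scipy.spatial.transform import Rotation as R
def save(c,n): cv2.imwrite(f'pics/{n}.png',cv2.cvtColor(c['image'],cv2.COLOR_RGB2BGR))
def ray(c,u,v):
    p=cv2.undistortPoints(np.array([[[u,v]]],float),np.array([[c['fx'],0,c['cx']],[0,c['fy'],c['cy']],[0,0,1]]),np.array([c['k1'],0,0,0,0]))[0,0]
    M=np.array(c['camera_from_world']);Rm=M[:3,:3]
    return -Rm.T@M[:3,3], Rm.T@np.array([p[0],p[1],1])
def onz(c,u,v,z):
    o,d=ray(c,u,v); return o+d*(z-o[2])/d[2]
def dep(c,u,v):
    o,d=ray(c,u,v); return o+d*c['depth'][int(v),int(u)]
def pts(c):
    "world point per pixel"
    h,w=c['depth'].shape;g=np.stack(np.meshgrid(np.arange(w),np.arange(h)),-1).reshape(-1,1,2).astype(float)
    p=cv2.undistortPoints(g,np.array([[c['fx'],0,c['cx']],[0,c['fy'],c['cy']],[0,0,1]]),np.array([c['k1'],0,0,0,0]))[:,0]
    M=np.array(c['camera_from_world']);d=np.c_[p,np.ones(len(p))]*c['depth'].reshape(-1,1)
    return ((d-M[:3,3])@M[:3,:3]).reshape(h,w,3)
def state():
    s=get_obs();return np.array(s['tool_pos']),R.from_euler('xyz',s['tcp_rot'])
def delta(target,yaw=None):
    "shift in tool axes [m], for target TCP in world mm; yaw change in deg"
    p,r=state();print('shift',np.round(r.inv().apply(np.array(target)-p)/1000,4),'yaw now',np.round(np.degrees(r.as_euler('xyz')),1))
E
python3 - <<'E'
from h import *
s=get_obs();print(s)
for n in('scene','top'):
    c=capture(n);save(c,n+'0');print(n,np.round(c['camera_from_world'],2).tolist(),c['fx'],c['k1'])
E
```

```text
{'time': 0.0, 'joint_positions': array([-1.32404349e+00,  3.42743399e-01,  1.52501727e+00, -5.46605045e-07,
        1.27539490e+00, -1.45987090e-01]), 'dq': array([ 0.0001172 ,  0.00064525,  0.00075879,  0.00131548,  0.00145154,
       -0.000631  ]), 'tau': array([ 4.61904147e-04, -4.31244600e+01, -2.44222981e+01,  7.17033679e-02,
        5.58319024e-02, -1.39470981e-04]), 'tool_pos': array([ 200.85493523, -484.61910589,  226.0341433 ]), 'tcp_rot': array([-3.14004629e+00, -2.26838616e-04,  3.92739914e-01]), 'contact_force': array([-0.01439587, -0.47679233,  0.48541419]), 'moment': array([ 0.010483  , -0.04542642,  0.00684441]), 'finger_force': 0.0, 'grip_width': 91.60225329998099}
scene [[0.43, -0.9, -0.0, -128.24], [-0.78, -0.37, -0.49, 553.3], [0.44, 0.22, -0.87, 824.68], [0.0, 0.0, 0.0, 1.0]] 444.21315703013215 -0.026665977626184497
top [[0.03, -1.0, 0.0, 130.46], [-0.99, -0.03, -0.13, 600.57], [0.13, 0.0, -0.99, 1273.98], [0.0, 0.0, 0.0, 1.0]] 541.5870542825554 -0.10201470096885545
```

View pics/scene0.png

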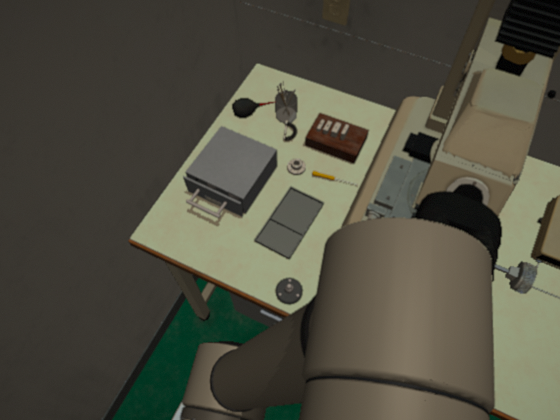

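View pics/top0.png

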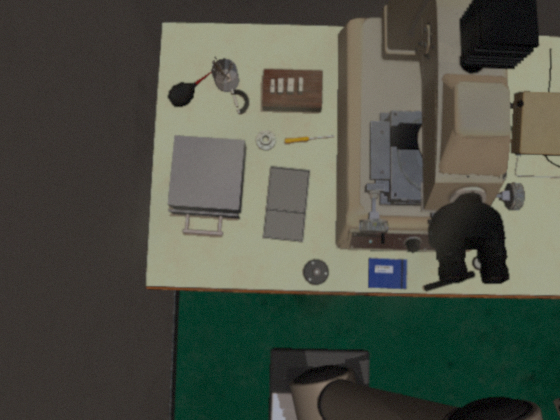

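The scene view shows the cabinet around (230,170), its handle at (207,206), the tray at (290,222) and the gauge at (289,290). In the top view these are at (207,175), (203,228), (287,203) and (316,271); the book at (387,273), flange (266,140) and driver (308,139) are out of the way.

```bash
python3 - <<'E'
from h import *
c=capture('top');s=capture('scene')
for n,cc,u,v,z in [('handle L',c,185,232,45),('handle R',c,221,233,45),('cab bl',c,173,136,76),('cab br',c,245,138,76),('cab fl',c,170,206,76),('cab fr',c,241,210,76),('gauge',c,316,271,12),('tray bl',c,274,166,12),('tray br',c,310,170,12),('tray fr',c,303,242,12),('tray fl',c,264,236,12),('div l',c,269,209,12),('div r',c,306,212,12),('book',c,387,273,10),('fl',c,266,140,22),
 ('s hL',s,188,206,45),('s hR',s,221,219,45),('s gauge',s,289,290,12)]:
    print(n,onz(cc,u,v,z).round(0),dep(cc,u,v).round(0))
P=pts(c);m=(P[...,2]>60)&(P[...,2]<90)&(P[...,1]>80)&(P[...,0]>350)&(P[...,0]<850)
m[:, 255:]=0
print(m.sum(),cv2.minAreaRect(P[m][:,:2].astype(np.float32)),P[m][:,2].mean())
for nm,X in(('top',P),('scene',pts(s))):
  m=(X[...,2]>28)&(X[...,2]<62)&(X[...,0]>370)&(X[...,0]<500)&(X[...,1]>100)&(X[...,1]<420)
  print(nm,m.sum(),X[m].min(0),X[m].max(0)) if m.any() else 0
  m=(X[...,2]>6)&(X[...,2]<20)&(X[...,0]>370)&(X[...,0]<650)&(X[...,1]>20)&(X[...,1]<160);print(cv2.minAreaRect(X[m][:,:2].astype(np.float32)))
  m=(X[...,2]>7)&(X[...,2]<70)&(X[...,0]>270)&(X[...,0]<370)&(X[...,1]>-30)&(X[...,1]<110);print('gauge',cv2.minEnclosingCircle(X[m][:,:2].astype(np.float32)),X[m][:,2].max())
E
```

```text
handle L [529. 380.  45.] [529. 380.  46.]
handle R [529. 293.  45.] [529. 293.  45.]
cab bl [757. 415.  76.] [778. 432.  -3.]
cab br [756. 241.  76.] [776. 247.   1.]
cab fl [588. 413.  76.] [591. 418.  52.]
cab fr [583. 244.  76.] [592. 251.  -5.]
gauge [445.  61.  12.] [445.  63.  36.]
tray bl [703. 171.  12.] [705. 171.   1.]
tray br [695.  81.  12.] [698.  81.   0.]
tray fr [515.  95.  12.] [516.  94.  -4.]
tray fl [527. 191.  12.] [528. 191.   2.]
div l [595. 180.  12.] [595. 180.  11.]
div r [589.  89.  12.] [591.  88.  -5.]
book [ 444. -113.   10.] [ 444. -113.   10.]
fl [767. 193.  22.] [773. 194.  -3.]
s hL [521. 372.  45.] [541. 394.  -1.]
s hR [525. 280.  45.] [543. 297.   1.]
s gauge [443.  58.  12.] [438.  56.  29.]
5972 ((600.100341796875, 394.26300048828125), (299.3233947753906, 498.6777038574219), 89.89933776855469) 74.34539854395591
((524.310302734375, 91.03269958496094), (247.18991088867188, 135.2698211669922), 1.63916015625)Traceback (most recent call last):
  File "<stdin>", line 13, in <module>
    return umr_maximum(a, axis, None, out, keepdims, initial, where)
ValueError: zero-size array to reduction operation maximum which has no identity
```

```bash
python3 -m handwheel '[[[0,0,-30],[0.37,-0.372,0],1],[[0,0,-30],[0.37,-0.372,0],1],[[0,0,-30],[0.37,-0.372,0],1],[[0,0,-40],[0.37,-0.372,0],1],[[0,0,-50],[0.37,-0.372,0],1],[[0,0,-60],[0.37,-0.372,0],1],[[0,0,-67.5],[0.37,-0.372,0],1],[[0,0,-67.5],[0.37,-0.372,0],1],[[0,0,-67.5],[0.37,-0.372,0],1],[[0,0,-67.5],[0.37,-0.372,0],1],[[0,0,-67.5],[0.37,-0.372,0],1],[[0,0,-67.5],[0.37,-0.372,0],1]]'
python3 - <<'E'
from h import *
print(get_obs()['joint_positions'])
delta([490,336,230])
E
```

```text
time: 1.4
tool_pos: [401.0, 2.9, 226.6]
tcp_rot: [3.141, -0.001, 1.576]
contact_force: [0.1, -0.9, -0.6]
grip_width: 91.7
finger_force: 0.0
[-1.84901768e-01  1.12464255e-01  1.83002425e+00  6.30458687e-04
  1.19894276e+00 -1.89887033e-01]
shift [ 0.3327  0.0906 -0.0032] yaw now [180.   -0.   90.3]
```

```bash
python3 -m handwheel '[[[0,0,0],[0.333,0.07,0],1],[[0,0,0],[0.333,0.07,0],1],[[0,0,0],[0.333,0.07,0],1],[[0,0,0],[0.333,0.07,0],1],[[0,0,0],[0.333,0.07,0],1],[[0,0,0],[0.333,0.07,0],1],[[0,0,0],[0.333,0.07,0],0.6],[[0,0,0],[0.333,0.07,0],0.3],[[0,0,0],[0.333,0.07,0],0.3],[[0,0,0],[0.333,0.07,0],0.3]]'
python3 - <<'E'
from h import *
c=capture('wrist');save(c,'w1');print(np.round(c['camera_from_world'],2).tolist())
E
```

```text
time: 2.4
tool_pos: [470.4, 331.7, 226.5]
tcp_rot: [-3.141, 0.001, 1.57]
contact_force: [0.3, -0.4, -0.7]
grip_width: 64.6
finger_force: 0.0
[[1.0, -0.0, -0.0, -469.55], [-0.0, -0.96, 0.29, 282.02], [-0.0, -0.29, -0.96, 485.85], [0.0, 0.0, 0.0, 1.0]]
```

View pics/w1.png

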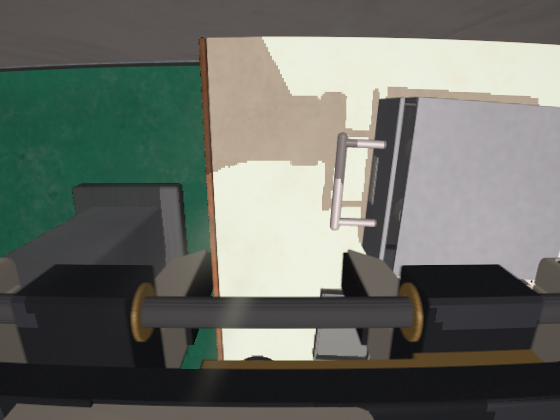

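The wrist view has world x to the right. The handle bar runs from (343,137) to (336,227), with the cabinet front behind it at about u=390.

```bash
python3 - <<'E'
from h import *
c=capture('wrist')
P=pts(c);m=(P[...,2]>38)&(P[...,2]<56)&(P[...,0]<560)&(P[...,1]>250)&(P[...,1]<420)
m[240:]=0;m[:,:300]=0;m[:,352:]=0
q=P[m];print(m.sum(),q.min(0),q.max(0),cv2.minAreaRect(q[:,:2].astype(np.float32)))
a=onz(c,342.5,138,47);b=onz(c,336.5,226,47);print(a,b)
m=(P[...,2]>70)&(P[...,2]<84);r=cv2.minAreaRect(P[m][:,:2].astype(np.float32));print(r)
print(onz(c,415,100,76),onz(c,400,270,76))
delta([530,336,26])
E
```

```text
1113 [525.19750103 287.18262665  42.25881003] [546.98122266 386.25471358  51.77292609] ((536.3490600585938, 336.68438720703125), (99.10655212402344, 21.771650314331055), 89.60891723632812)
[533.63621693 380.67796341  47.        ] [531.9296338  291.76489108  47.        ]
((665.04150390625, 330.89312744140625), (170.185302734375, 184.61679077148438), 87.41835021972656)
[589.24232022 415.64080868  76.        ] [591.77433196 255.79526882  76.        ]
shift [0.0045 0.0594 0.201 ] yaw now [180.    0.   89.9]
```

```bash
python3 -m handwheel '[[[0,0,0],[0.0045,0.05,0.04],0.3],[[0,0,0],[0.0045,0.061,0.08],0.3],[[0,0,0],[0.0045,0.061,0.115],0.3],[[0,0,0],[0.0045,0.061,0.13],0.3],[[0,0,0],[0.0045,0.061,0.15],0.3],[[0,0,0],[0.0045,0.061,0.17],0.3],[[0,0,0],[0.0045,0.061,0.185],0.3],[[0,0,0],[0.0045,0.061,0.2],0.3],[[0,0,0],[0.0045,0.061,0.2],0.3]]'; python3 -m handwheel '[[[0,0,0],[0,0,0],0.08],[[0,0,0],[0,0,0],0.08],[[0,0,0],[0,0,0],0.08],[[0,0,0],[0,0,0],0.05],[[0,0,0],[0,0,0],0.05]]'
```

```text
time: 3.4
tool_pos: [530.4, 336.7, 24.8]
tcp_rot: [-3.138, 0.002, 1.57]
contact_force: [0.6, 0.1, 0.3]
grip_width: 27.2
finger_force: 0.0
time: 3.9
tool_pos: [531.9, 338.1, 27.7]
tcp_rot: [3.14, -0.001, 1.571]
contact_force: [-0.6, -1.0, 4.8]
grip_width: 9.1
finger_force: 29.9
```

```bash
python3 -m handwheel '[[[0,0,0],[0,-0.012,0],0],[[0,0,0],[0,-0.024,0],0],[[0,0,0],[0,-0.036,0],0],[[0,0,0],[0,-0.048,0],0],[[0,0,0],[0,-0.06,0],0],[[0,0,0],[0,-0.072,0],0],[[0,0,0],[0,-0.084,0],0],[[0,0,0],[0,-0.096,0],0],[[0,0,0],[0,-0.106,0],0],[[0,0,0],[0,-0.114,0],0],[[0,0,0],[0,-0.118,0],0],[[0,0,0],[0,-0.118,0],0]]'; python3 -m handwheel '[[[0,0,0],[0,-0.002,0],0],[[0,0,0],[0,-0.004,0],0],[[0,0,0],[0,-0.006,0],0],[[0,0,0],[0,-0.008,0],0],[[0,0,0],[0,-0.008,0],0]]'
```

```text
time: 5.1
tool_pos: [414.7, 342.9, 27.8]
tcp_rot: [3.136, -0.009, 1.57]
contact_force: [-1.1, 21.5, -3.2]
grip_width: 8.9
finger_force: 29.9
time: 5.6
tool_pos: [411.5, 343.1, 27.9]
tcp_rot: [3.128, -0.011, 1.57]
contact_force: [15.6, 19.8, -14.8]
grip_width: 8.7
finger_force: 29.9
```

```bash
python3 -m handwheel '[[[0,0,0],[0.003,0,0],0],[[0,0,0],[0.005,0,0],0],[[0,0,0],[0.005,-0.002,0],0],[[0,0,0],[0.005,-0.004,0],0],[[0,0,0],[0.005,-0.004,0],0]]'; python3 - <<'E'
from h import *
c=capture('wrist')
P=pts(c);m=(P[...,2]>72)&(P[...,2]<84)&(P[...,0]>480);m[260:]=0;r=cv2.minAreaRect(P[m][:,:2].astype(np.float32));print(r);save(c,'w2')
E
```

```text
time: 6.1
tool_pos: [411.3, 343.4, 27.9]
tcp_rot: [3.123, -0.005, 1.571]
contact_force: [32.2, -6.7, -15.7]
grip_width: 8.8
finger_force: 30.0
((0.0, 0.0), (0.0, 0.0), 0.0)
```

View pics/w2.png

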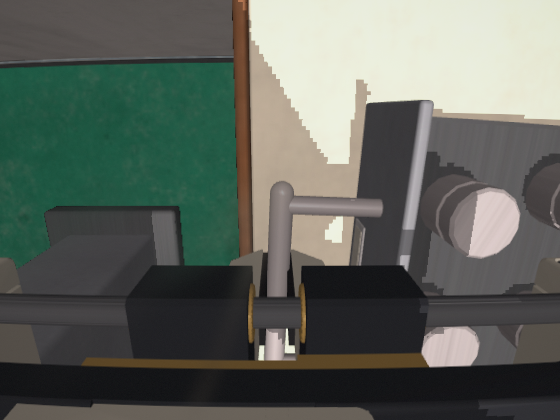

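The drawer is at its stop (force jumped to 32 N with no travel); caps are visible at (485,222), (450,345) and partly at the right edge. I'll release and rise.

```bash
python3 -m handwheel '[[[0,0,0],[0,0.004,0],0.3],[[0,0,0],[0,0.004,0],0.3],[[0,0,0],[0,0.004,0],0.3],[[0,0,0],[0,0.004,0],0.3],[[0,0,0],[0,0.004,-0.03],0.3],[[0,0,0],[0,0.004,-0.08],0.3],[[0,0,0],[0,0.004,-0.13],0.4],[[0,0,0],[-0.05,0.004,-0.18],0.6],[[0,0,0],[-0.09,0.03,-0.2],0.6],[[0,0,0],[-0.1,0.06,-0.2],0.6],[[0,0,0],[-0.1,0.06,-0.2],0.6],[[0,0,0],[-0.1,0.06,-0.2],0.6]]'
python3 - <<'E'
from h import *
c=capture('wrist');save(c,'w3')
P=pts(c)
def circ(c,P,zl,zh,x0,x1,y0,y1):
    m=((P[...,2]>zl)&(P[...,2]<zh)&(P[...,0]>x0)&(P[...,0]<x1)&(P[...,1]>y0)&(P[...,1]<y1)).astype(np.uint8)
    n,l,st,ce=cv2.connectedComponentsWithStats(m)
    for i in range(1,n):
        if st[i,4]>60:
            q=P[l==i];print('uv',ce[i].round(),st[i].tolist(),'minmax',q.min(0).round(1),q.max(0).round(1),cv2.minEnclosingCircle(q[:,:2].astype(np.float32)))
circ(c,P,38,50,462,590,250,430)
E
```

```text
time: 7.35
tool_pos: [461.2, 242.4, 226.4]
tcp_rot: [-3.141, -0.0, 1.569]
contact_force: [-0.6, 1.3, -0.4]
grip_width: 55.4
finger_force: 0.0
uv [389.  42.] [370, 23, 38, 40, 1151] minmax [547.2 360.8  38.1] [581.1 394.7  45.5] ((564.1927490234375, 377.72137451171875), 17.495960235595703)
uv [324.  49.] [307, 30, 36, 39, 1118] minmax [489.1 355.1  38.2] [521.2 388.   45.3] ((505.07354736328125, 371.4444885253906), 17.111257553100586)
uv [315. 125.] [298, 108, 35, 36, 989] minmax [481.7 286.1  38.9] [514.7 319.2  45.2] ((498.28826904296875, 302.84918212890625), 16.967308044433594)
uv [381. 127.] [363, 110, 36, 35, 992] minmax [544.8 285.4  38. ] [578.7 317.7  45.7] ((561.9684448242188, 301.38629150390625), 17.193592071533203)
```

View pics/w3.png

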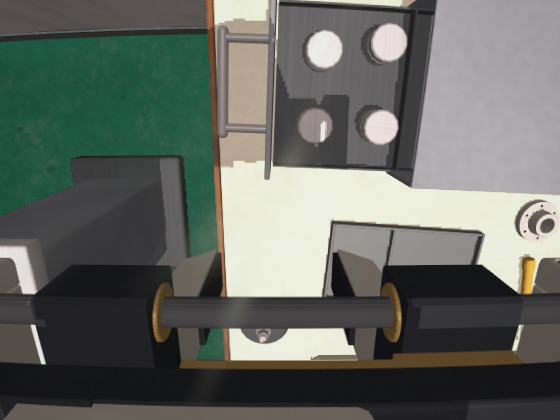

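Four caps, with tops at wrist pixels (324,49), (389,42), (315,125) and (381,127); the gauge is at about (263,335) and the tray at (405,260).

```bash
python3 -m handwheel '[[[0,0,-8.5],[0.06,0.037,0],0.52],[[0,0,-17],[0.06,0.037,0],0.52],[[0,0,-25.5],[0.06,0.037,0],0.52],[[0,0,-34],[0.06,0.037,0],0.52],[[0,0,-42.5],[0.06,0.037,0.02],0.52],[[0,0,-51],[0.06,0.037,0.04],0.52],[[0,0,-59.5],[0.06,0.037,0.06],0.52],[[0,0,-68],[0.06,0.037,0.08],0.52],[[0,0,-76.5],[0.06,0.037,0.1],0.52],[[0,0,-85],[0.06,0.037,0.12],0.52],[[0,0,-90],[0.06,0.037,0.12],0.52],[[0,0,-90],[0.06,0.037,0.12],0.52]]'
python3 - <<'E'
from h import *
delta([498.3,302.8,26])
c=capture('wrist');save(c,'w4')
P=pts(c)
m=(P[...,2]>14)&(P[...,2]<60)&(P[...,0]>395)&(P[...,0]<500)&(P[...,1]>10)&(P[...,1]<110)
print(m.sum(), P[m].mean(0) if m.any() else 0)
c=capture('top');P=pts(c)
m=(P[...,2]>25)&(P[...,2]<60)&(P[...,0]>395)&(P[...,0]<500)&(P[...,1]>10)&(P[...,1]<110)
print(m.sum(), P[m].mean(0) if m.any() else 0)
E
```

```text
time: 8.6
tool_pos: [496.3, 303.7, 105.2]
tcp_rot: [-3.14, -0.003, -3.139]
contact_force: [-0.3, 0.3, -0.9]
grip_width: 47.8
finger_force: 0.0
shift [-0.0023 -0.0008  0.0792] yaw now [-179.9   -0.2 -179.8]
0 0
37 [445.12548986  63.07253303  33.12785157]
```

Descend, grip, lift and look from above near the gauge.

```bash
python3 -m handwheel '[[[0,0,0],[-0.002,-0.001,0.03],0.52],[[0,0,0],[-0.002,-0.001,0.06],0.52],[[0,0,0],[-0.002,-0.001,0.079],0.52],[[0,0,0],[-0.002,-0.001,0.079],0.52],[[0,0,0],[-0.002,-0.001,0.079],0.3],[[0,0,0],[-0.002,-0.001,0.079],0.3],[[0,0,0],[-0.002,-0.001,0.079],0.3],[[0,0,0],[-0.002,-0.001,0.079],0.3],[[0,0,0],[-0.002,-0.001,0.079],0.3]]'; python3 -m handwheel '[[[0,0,0],[0,0,-0.02],0.3],[[0,0,0],[0,0,-0.06],0.3],[[0,0,0],[0,0,-0.1],0.3],[[0,0,0],[0,-0.05,-0.12],0.3],[[0,0,0],[0,-0.1,-0.12],0.3],[[0,0,0],[0,-0.14,-0.12],0.3],[[0,0,0],[0,-0.14,-0.12],0.3],[[0,0,0],[0,-0.14,-0.12],0.3]]'
python3 - <<'E'
from h import *
c=capture('wrist');save(c,'w4')
print(np.round(c['camera_from_world'],2).tolist())
P=pts(c)
m=(P[...,2]>14)&(P[...,2]<60)&(P[...,0]>395)&(P[...,0]<500)&(P[...,1]>10)&(P[...,1]<110)
print(m.sum(), P[m].mean(0) if m.any() else 0)
delta([445,61,90])
E
```

```text
time: 9.6
tool_pos: [501.3, 302.4, 29.2]
tcp_rot: [3.14, 0.003, 3.142]
contact_force: [-1.0, 0.8, 7.1]
grip_width: 33.2
finger_force: 30.0
time: 10.4
tool_pos: [500.5, 160.9, 148.1]
tcp_rot: [3.141, 0.0, 3.139]
contact_force: [0.2, 0.7, -1.1]
grip_width: 33.1
finger_force: 30.0
[[0.0, 1.0, 0.0, -162.14], [0.96, -0.0, 0.29, -491.98], [0.29, -0.0, -0.96, 170.23], [0.0, 0.0, 0.0, 1.0]]
474 [443.80383591  63.18121679  29.765311  ]
shift [ 0.0554 -0.1009  0.0579] yaw now [180.    0.  179.9]
```

View pics/w4.png

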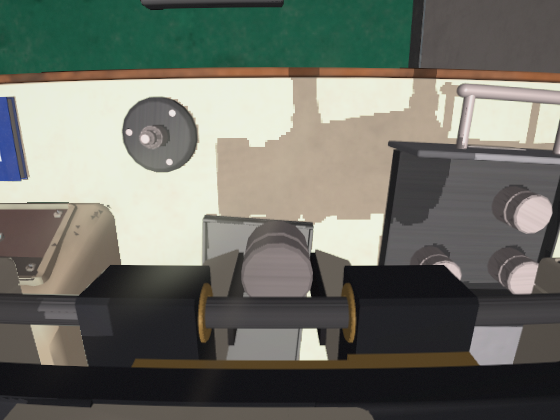

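The cap is held at (277,265); the gauge foot is centred at about (159,134) with the pin tip at (147,139).

```bash
cat >> h.py <<'E'
def gauge(c):
    P=pts(c);q0=np.array([444,62,0])
    m=(np.hypot(P[...,0]-444,P[...,1]-62)<45)&(P[...,2]>7)&(P[...,2]<18)
    a=cv2.minEnclosingCircle(P[m][:,:2].astype(np.float32))
    m=(np.hypot(P[...,0]-444,P[...,1]-62)<20)&(P[...,2]>33)
    return a,(P[m].mean(0).round(1),P[m].max(0).round(1),P[m].min(0).round(1)) if m.any() else 0
def held(c):
    p,_=state();P=pts(c);m=(np.hypot(P[...,0]-p[0],P[...,1]-p[1])<22)&(P[...,2]>p[2]+12)&(P[...,2]<p[2]+24)
    m[:, :235]=0;m[:,325:]=0
    q=P[m];print('held n',m.sum(),q.min(0).round(1) if m.any() else'',q.max(0).round(1) if m.any() else'','tcp',p.round(1))
E
python3 - <<'E'
from h import *
c=capture('wrist');print(gauge(c));held(c)
print(onz(c,159,134,12),onz(c,147,139,40))
g=cv2.cvtColor(c['image'],cv2.COLOR_RGB2GRAY)
print([dep(c,277,v).round(1).tolist() for v in range(220,300,6)])
E
```

```text
(((444.6424865722656, 60.27458190917969), 32.09270095825195), (array([444.2,  61. ,  37.3]), array([450.1,  65.9,  40.6]), array([439.2,  54.2,  33. ])))
held n 3508 [480.5 142.6 159.8] [507.2 181.7 171.8] tcp [500.4 162.4 147.8]
[443.37892796  63.60806399  12.        ] [445.00113211  63.3877221   40.        ]
[[522.7, 161.8, 0.4], [480.8, 161.5, 137.6], [481.0, 161.5, 145.9], [481.0, 161.5, 153.8], [481.1, 161.4, 160.9], [483.4, 161.4, 162.4], [487.3, 161.4, 160.2], [489.2, 161.4, 162.4], [492.0, 161.4, 162.9], [495.4, 161.4, 162.0], [498.5, 161.4, 161.8], [501.6, 161.4, 161.9], [503.9, 161.4, 163.2], [469.7, 161.3, 225.9]]
```

```bash
python3 -m handwheel '[[[0,0,0],[0.025,-0.04,0],0.3],[[0,0,0],[0.0535,-0.08,0],0.3],[[0,0,0],[0.0535,-0.099,0.02],0.3],[[0,0,0],[0.0535,-0.099,0.05],0.3],[[0,0,0],[0.0535,-0.099,0.06],0.3],[[0,0,0],[0.0535,-0.099,0.06],0.3]]'
python3 - <<'E'
from h import *
c=capture('wrist');print(gauge(c));held(c);save(c,'w5')
print([np.mean([state()[0] for _ in range(1)],0)])
print([dep(c,277,v).round(1).tolist() for v in range(200,300,6)])
E
```

```text
time: 11.1
tool_pos: [446.1, 63.7, 86.6]
tcp_rot: [3.141, -0.003, -3.14]
contact_force: [0.2, -0.7, -0.2]
grip_width: 33.3
finger_force: 30.0
(((444.5541687011719, 59.930973052978516), 31.692312240600586), (array([437.3,  61.4, 108. ]), array([455.9,  82. , 180.6]), array([424. ,  43.8,  66.7])))
held n 3000 [426.2  44.3  99.6] [452.5  82.6 111.6] tcp [446.9  63.7  87.6]
[array([446.93027267,  63.70956239,  87.59109545])]
[[429.9, 63.5, 10.7], [434.0, 63.5, 11.6], [436.6, 63.5, 17.2], [438.0, 63.5, 26.3], [426.6, 63.3, 72.4], [426.5, 63.3, 82.1], [426.6, 63.3, 90.0], [426.7, 63.3, 97.5], [428.6, 63.3, 99.9], [431.4, 63.3, 100.3], [434.3, 63.3, 100.2], [436.8, 63.3, 101.2], [440.2, 63.3, 100.4], [443.1, 63.3, 100.6], [446.3, 63.3, 100.3], [449.7, 63.3, 99.9], [415.7, 63.1, 163.5]]
```

View pics/w5.png

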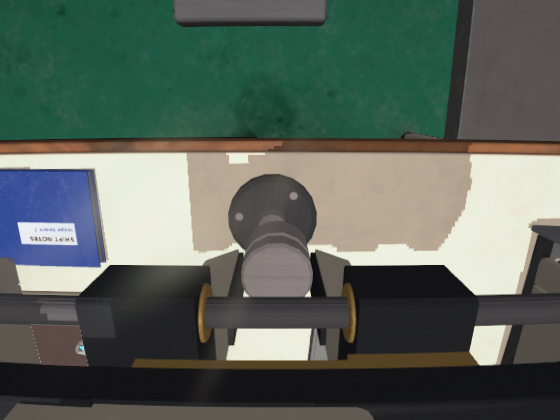

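The cap (277,270) sits about 3 mm to +y of the foot centre (272,214).

```bash
python3 -m handwheel '[[[0,0,0],[-0.001,-0.003,0],0.3],[[0,0,0],[-0.001,-0.003,0.012],0.3],[[0,0,0],[-0.001,-0.003,0.022],0.3],[[0,0,0],[-0.001,-0.003,0.025],0.3],[[0,0,0],[-0.001,-0.003,0.028],0.3],[[0,0,0],[-0.001,-0.003,0.031],0.3],[[0,0,0],[-0.001,-0.003,0.034],0.3],[[0,0,0],[-0.001,-0.003,0.034],0.3]]'
```

```text
time: 11.95
tool_pos: [447.8, 59.7, 53.5]
tcp_rot: [-3.142, -0.0, 3.142]
contact_force: [-0.2, -0.1, -0.7]
grip_width: 32.7
finger_force: 30.0
```

```bash
python3 -m handwheel '[[[0,0,0],[0,0,0.003],0.3],[[0,0,0],[0,0,0.005],0.3],[[0,0,0],[0,0,0.007],0.3],[[0,0,0],[0,0,0.009],0.3],[[0,0,0],[0,0,0.009],0.3]]'
```

```text
time: 12.45
tool_pos: [448.7, 60.1, 45.7]
tcp_rot: [3.141, 0.002, 3.142]
contact_force: [-2.6, 2.7, 11.1]
grip_width: 32.8
finger_force: 30.0
```

```bash
python3 -m handwheel '[[[0,0,0],[0.0008,0.0008,0],0.3],[[0,0,0],[0.0015,0.0012,0],0.3],[[0,0,0],[0.0015,0.0012,0.003],0.3],[[0,0,0],[0.0015,0.0012,0.003],0.3]]'
```

```text
time: 12.85
tool_pos: [449.6, 60.5, 44.5]
tcp_rot: [-3.141, 0.008, -3.141]
contact_force: [-2.1, -3.0, 27.0]
grip_width: 32.9
finger_force: 30.0
```

Stop at rim ≈27 mm with 27 N and little side force: this cap is tight. Lift it, and measure the tray and the machine edge.

```bash
python3 -m handwheel '[[[0,0,0],[0,0,-0.01],0.3],[[0,0,0],[0,0,-0.04],0.3],[[0,0,0],[0,0,-0.06],0.3],[[0,0,0],[0,0,-0.06],0.3]]'
python3 - <<'E'
from h import *
c=capture('wrist');held(c);print([dep(c,277,v).round(1).tolist() for v in range(230,270,10)])
c=capture('top');save(c,'top1');P=pts(c)
print([ (u,dep(c,u,200).round(0).tolist(),dep(c,u,235).round(0).tolist()) for u in range(325,360,5)])
crop=cv2.cvtColor(c['image'][130:290,150:360],cv2.COLOR_RGB2BGR);cv2.imwrite('pics/crop1.png',cv2.resize(crop,None,fx=3.5,fy=3.5,interpolation=cv2.INTER_CUBIC))
E
```

```text
time: 13.25
tool_pos: [448.0, 61.0, 103.9]
tcp_rot: [-3.141, 0.005, -3.141]
contact_force: [0.7, 0.2, -1.4]
grip_width: 33.0
finger_force: 30.0
held n 3587 [428.2  41.5 114.5] [454.6  80.8 126.4] tcp [447.   61.  102.5]
[[427.9, 60.6, 100.6], [428.4, 60.6, 112.4], [430.8, 60.5, 118.3], [435.7, 60.5, 118.3]]
[(325, [623.0, 41.0, -6.0], [535.0, 40.0, -4.0]), (330, [622.0, 29.0, 2.0], [536.0, 27.0, -9.0]), (335, [624.0, 16.0, -5.0], [534.0, 17.0, 21.0]), (340, [616.0, 9.0, 50.0], [532.0, 8.0, 48.0]), (345, [611.0, 1.0, 89.0], [531.0, -3.0, 59.0]), (350, [610.0, -9.0, 100.0], [531.0, -13.0, 72.0]), (355, [609.0, -19.0, 108.0], [531.0, -25.0, 73.0])]
```

View pics/crop1.png

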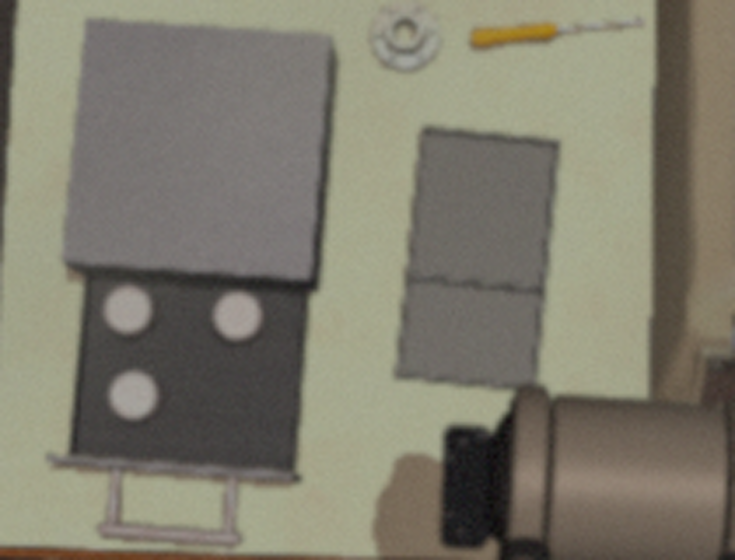

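The top crop shows the tray unmoved with corners at crop pixels (425,127), (558,143), (397,377), (535,387) and the divider at about y=285; three caps remain in the drawer.

```bash
cat >> h.py <<'E'
def tray(c,verbose=1):
    "tray from grey mask in top view: centre, far direction"
    im=c['image'].astype(int);hsv=cv2.cvtColor(c['image'],cv2.COLOR_RGB2HSV)
    m=((hsv[...,1]<45)&(hsv[...,2]>60)&(hsv[...,2]<130)).astype(np.uint8)
    m[:,:255]=0;m[:,338:]=0;m[:150]=0;m[262:]=0
    m=cv2.morphologyEx(m,cv2.MORPH_OPEN,np.ones((3,3)))
    m=cv2.morphologyEx(m,cv2.MORPH_CLOSE,np.ones((5,5)))
    cs,_=cv2.findContours(m,cv2.RETR_EXTERNAL,cv2.CHAIN_APPROX_NONE);k=max(cs,key=cv2.contourArea)
    q=np.array([onz(c,*p[0],11)[:2] for p in k],np.float32);r=cv2.minAreaRect(q)
    b=cv2.boxPoints(r);ctr=b.mean(0);e=[b[1]-b[0],b[2]-b[1]];e=max(e,key=np.linalg.norm);e=e/np.linalg.norm(e)
    if e[0]<0:e=-e
    px=np.array([e[1],-e[0]])
    print('tray rect',r,'far',e.round(3),'narrow',(ctr-53.5*e).round(1),'wide',(ctr+35.5*e).round(1),'lateral(-y)',px.round(3))
E
python3 - <<'E'
from h import *
c=capture('top');tray(c)
for u,v in [(271.4,166.3),(309.4,170.9),(263.4,237.7),(302.9,240.6),(267.7,209.4),(305.1,213.1)]: print(onz(c,u,v,12).round(1))
E
```

```text
tray rect ((609.937255859375, 138.83058166503906), (100.89414978027344, 182.31167602539062), 85.79084014892578) far [ 0.997 -0.073] narrow [556.6 142.8] wide [645.3 136.2] lateral(-y) [-0.073 -0.997]
[702.1 177.6  12. ]
[692.9  82.5  12. ]
[523.2 192.   12. ]
[518.6  94.9  12. ]
[593.5 183.6  12. ]
[586.7  91.   12. ]
```

```bash
python3 -m handwheel '[[[0,0,0],[-0.03,0.03,0],0.3],[[0,0,0],[-0.06,0.06,0],0.3],[[0,0,0],[-0.09,0.09,0],0.3],[[0,0,0],[-0.1105,0.102,0.02],0.3],[[0,0,0],[-0.1105,0.102,0.05],0.3],[[0,0,0],[-0.1105,0.102,0.07],0.3],[[0,0,0],[-0.1105,0.102,0.078],0.3],[[0,0,0],[-0.1105,0.102,0.0815],0.3],[[0,0,0],[-0.1105,0.102,0.0815],0.3]]';  python3 -m handwheel '[[[0,0,0],[0,0,0],0.48],[[0,0,0],[0,0,0],0.48],[[0,0,0],[0,0,0],0.48],[[0,0,0],[0,0,-0.03],0.48],[[0,0,0],[0,0,-0.07],0.5],[[0,0,0],[0,0.05,-0.1],0.5],[[0,0,0],[0,0.1,-0.1],0.5],[[0,0,0],[0,0.139,-0.1],0.52],[[0,0,0],[0,0.139,-0.1],0.52]]'
python3 - <<'E'
from h import *
p,_=state();print(p)
delta([565,301.4,26])
E
```

```text
time: 14.3
tool_pos: [554.5, 163.0, 21.1]
tcp_rot: [-3.141, -0.005, -3.141]
contact_force: [-11.0, -0.1, 16.9]
grip_width: 32.8
finger_force: 30.0
time: 15.2
tool_pos: [556.2, 307.3, 120.1]
tcp_rot: [3.139, 0.001, -3.136]
contact_force: [0.1, -0.8, 0.7]
grip_width: 47.5
finger_force: 0.0
[556.15776325 307.30523339 120.07910497]
shift [-0.0087 -0.0062  0.0941] yaw now [ 1.799e+02  1.000e-01 -1.797e+02]
```

```bash
python3 - <<'E'
from h import *
p,_=state();print(p)
c=capture('top');tray(c);crop=cv2.cvtColor(c['image'][130:290,150:360],cv2.COLOR_RGB2BGR);cv2.imwrite('pics/crop2.png',cv2.resize(crop,None,fx=3.5,fy=3.5,interpolation=cv2.INTER_CUBIC))
E
python3 -m handwheel '[[[0,0,0],[-0.006,-0.005,0.03],0.52],[[0,0,0],[-0.006,-0.005,0.06],0.52],[[0,0,0],[-0.006,-0.005,0.08],0.52],[[0,0,0],[-0.006,-0.005,0.092],0.52],[[0,0,0],[-0.006,-0.005,0.092],0.52],[[0,0,0],[-0.006,-0.005,0.092],0.3],[[0,0,0],[-0.006,-0.005,0.092],0.3],[[0,0,0],[-0.006,-0.005,0.092],0.3],[[0,0,0],[-0.006,-0.005,0.092],0.3],[[0,0,0],[-0.006,-0.005,0.092],0.3]]'
```

```text
[556.15776325 307.30523339 120.07910497]
tray rect ((609.9395751953125, 138.82937622070312), (100.89097595214844, 182.31259155273438), 85.79563903808594) far [ 0.997 -0.073] narrow [556.6 142.8] wide [645.3 136.2] lateral(-y) [-0.073 -0.997]
time: 16.25
tool_pos: [563.6, 297.2, 29.4]
tcp_rot: [3.141, 0.002, -3.141]
contact_force: [-0.1, -0.7, 5.6]
grip_width: 32.8
finger_force: 29.9
```

View pics/crop2.png

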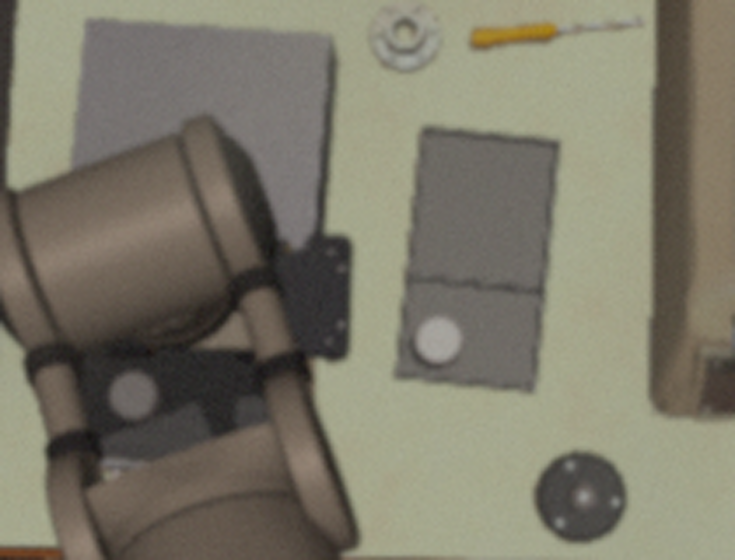

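Cap 1 stands in the narrow compartment at crop (438,340). Carry cap 2 over to the gauge.

```bash
python3 -m handwheel '[[[0,0,0],[0,0,-0.02],0.3],[[0,0,0],[0,0,-0.06],0.3],[[0,0,0],[0,0,-0.1],0.3],[[0,0,0],[0.02,-0.04,-0.1],0.3],[[0,0,0],[0.04,-0.08,-0.1],0.3],[[0,0,0],[0.06,-0.12,-0.1],0.3],[[0,0,0],[0.08,-0.16,-0.1],0.3],[[0,0,0],[0.1,-0.2,-0.09],0.3],[[0,0,0],[0.116,-0.238,-0.075],0.3],[[0,0,0],[0.116,-0.238,-0.07],0.3],[[0,0,0],[0.116,-0.238,-0.07],0.3]]'
cat >> h.py <<'E'
def check(c):
    "held cap centre & bottom, by wrist depth at column 277 (yaw 180)"
    p,_=state();P=pts(c)[200:300,262:292]
    f=P[(P[...,2]>p[2]-10)&(P[...,2]<p[2]+10)];x=np.percentile(f[:,0],20)+17
    t=P[(P[...,0]>x-12)&(P[...,0]<x+8)&(P[...,2]>p[2]+8)&(P[...,2]<p[2]+30)];z=np.median(t[:,2])
    h=c['image'];print('cap x %.1f top %.1f bottom %.1f'%(x,z,z-34),'tcp',p.round(1))
E
python3 - <<'E'
from h import *
c=capture('wrist');check(c);held(c);print(gauge(c)[0])
E
```

```text
time: 17.35
tool_pos: [446.4, 58.4, 97.8]
tcp_rot: [3.141, -0.001, 3.139]
contact_force: [0.3, -0.1, -1.0]
grip_width: 32.6
finger_force: 29.9
cap x 445.3 top 111.9 bottom 77.9 tcp [447.2  59.1  98.3]
held n 3210 [427.7  39.5 110.3] [453.1  78.  122.2] tcp [447.2  59.1  98.3]
((444.4989929199219, 59.90187454223633), 31.765180587768555)
```

```bash
python3 -m handwheel '[[[0,0,0],[0,0.0023,0.015],0.3],[[0,0,0],[0,0.0023,0.03],0.3],[[0,0,0],[0,0.0023,0.038],0.3],[[0,0,0],[0,0.0023,0.041],0.3],[[0,0,0],[0,0.0023,0.044],0.3],[[0,0,0],[0,0.0023,0.047],0.3],[[0,0,0],[0,0.0023,0.049],0.3],[[0,0,0],[0,0.0023,0.051],0.3],[[0,0,0],[0,0.0023,0.053],0.3],[[0,0,0],[0,0.0023,0.053],0.3]]'
```

```text
time: 18.4
tool_pos: [447.4, 60.4, 46.0]
tcp_rot: [-3.14, 0.001, -3.141]
contact_force: [-2.4, -4.9, 7.0]
grip_width: 32.4
finger_force: 29.9
```

```bash
python3 -m handwheel '[[[0,0,0],[0.0006,-0.001,0],0.3],[[0,0,0],[0.0008,-0.0015,0.002],0.3],[[0,0,0],[0.0008,-0.0015,0.004],0.3],[[0,0,0],[0.0008,-0.0015,0.004],0.3]]'
```

```text
time: 18.8
tool_pos: [449.1, 59.9, 44.0]
tcp_rot: [3.141, 0.008, 3.141]
contact_force: [-2.6, 2.0, 25.2]
grip_width: 32.3
finger_force: 30.0
```

```bash
python3 -m handwheel '[[[0,0,0],[0.001,0,0],0.3],[[0,0,0],[0.002,0,0],0.3],[[0,0,0],[0.002,0,0],0.3]]';python3 -m handwheel '[[[0,0,0],[-0.002,0,0],0.3],[[0,0,0],[-0.003,0,0],0.3],[[0,0,0],[-0.003,0,0],0.3]]'; python3 - <<'E'
from h import *
c=capture('wrist');check(c);held(c);c=capture('top');tray(c)
E
```

```text
time: 19.1
tool_pos: [448.5, 59.9, 44.1]
tcp_rot: [3.141, 0.011, 3.141]
contact_force: [3.1, 1.9, 20.2]
grip_width: 32.7
finger_force: 30.0
time: 19.4
tool_pos: [449.4, 59.9, 43.9]
tcp_rot: [3.142, 0.006, 3.142]
contact_force: [-3.4, 1.9, 25.9]
grip_width: 32.6
finger_force: 30.0
cap x 446.9 top 59.2 bottom 25.2 tcp [449.4  59.9  43.9]
held n 3361 [430.5  40.6  55.9] [455.6  79.2  67.9] tcp [449.4  59.9  43.9]
tray rect ((609.6661987304688, 138.6860809326172), (100.60078430175781, 182.6438751220703), 85.63487243652344) far [ 0.997 -0.076] narrow [556.3 142.8] wide [645.1 136. ] lateral(-y) [-0.076 -0.997]
```

Cap 2 is tight too (symmetric side forces, no drop). Place it in the narrow side with the gripper turned 90° so the fingers clear cap 1.

```bash
python3 -m handwheel '[[[0,0,0],[0,0,-0.02],0.3],[[0,0,0],[0,0,-0.06],0.3],[[0,0,8.5],[-0.02,0.02,-0.08],0.3],[[0,0,17],[-0.04,0.04,-0.08],0.3],[[0,0,25.5],[-0.07,0.057,-0.08],0.3],[[0,0,34],[-0.1075,0.057,-0.08],0.3],[[0,0,42.5],[-0.1075,0.057,-0.08],0.3],[[0,0,51],[-0.1075,0.057,-0.08],0.3],[[0,0,59.5],[-0.1075,0.057,-0.08],0.3],[[0,0,68],[-0.1075,0.057,-0.08],0.3],[[0,0,76.5],[-0.1075,0.057,-0.08],0.3],[[0,0,85],[-0.1075,0.057,-0.08],0.3]]'; python3 -m handwheel '[[[0,0,5],[0,0,0.01],0.3],[[0,0,5],[0,0,0.04],0.3],[[0,0,5],[0,0,0.07],0.3],[[0,0,5],[0,0,0.09],0.3],[[0,0,5],[0,0,0.09],0.3]]'
python3 - <<'E'
from h import *
c=capture('top');tray(c);delta([556,117,22])
E
```

```text
time: 20.7
tool_pos: [554.5, 116.8, 121.0]
tcp_rot: [-3.141, -0.0, 1.652]
contact_force: [0.4, -1.3, -0.8]
grip_width: 32.4
finger_force: 29.9
time: 21.2
tool_pos: [552.4, 116.6, 28.3]
tcp_rot: [-3.136, 0.0, 1.571]
contact_force: [-0.4, -0.2, -0.1]
grip_width: 32.2
finger_force: 29.9
tray rect ((674.857421875, 132.99838256835938), (58.244049072265625, 99.79025268554688), 1.1256544589996338) far [ 0.02 -1.  ] narrow [673.8 186.5] wide [675.6  97.5] lateral(-y) [-1.   -0.02]
shift [0.0003 0.0023 0.0082] yaw now [-179.8    0.    90. ]
```

```bash
python3 -m handwheel '[[[0,0,0],[0,0.002,0.004],0.3],[[0,0,0],[0,0.002,0.0065],0.3],[[0,0,0],[0,0.002,0.0065],0.46],[[0,0,0],[0,0.002,0.0065],0.46],[[0,0,0],[0,0.002,0.0065],0.46],[[0,0,0],[0,0.002,-0.02],0.46],[[0,0,0],[0,0.002,-0.06],0.5],[[0,0,0],[0,0.002,-0.1],0.52],[[0,0,0],[0.05,0.002,-0.1],0.52],[[0,0,0],[0.1,0.002,-0.1],0.52],[[0,0,0],[0.15,-0.02,-0.1],0.52],[[0,0,0],[0.2,-0.04,-0.1],0.52]]'; python3 -m handwheel '[[[0,0,-8.5],[0.05,0,0],0.52],[[0,0,-17],[0.05,0,0],0.52],[[0,0,-25.5],[0.05,0,0],0.52],[[0,0,-34],[0.05,0,0],0.52],[[0,0,-42.5],[0.05,0,0],0.52],[[0,0,-51],[0.05,0,0],0.52],[[0,0,-59.5],[0.05,0,0],0.52],[[0,0,-68],[0.05,0,0],0.52],[[0,0,-76.5],[0.05,0,0],0.52],[[0,0,-85],[0.05,0,0],0.52],[[0,0,-90],[0.05,0,0],0.52],[[0,0,-90],[0.05,0,0],0.52]]'
python3 - <<'E'
from h import *
c=capture('top');tray(c);crop=cv2.cvtColor(c['image'][130:290,150:360],cv2.COLOR_RGB2BGR);cv2.imwrite('pics/crop3.png',cv2.resize(crop,None,fx=3.5,fy=3.5,interpolation=cv2.INTER_CUBIC))
delta([505,371.4,26])
E
```

```text
time: 22.45
tool_pos: [517.2, 310.5, 131.5]
tcp_rot: [3.141, -0.0, 1.57]
contact_force: [0.2, 0.5, -0.4]
grip_width: 47.4
finger_force: 0.0
time: 23.65
tool_pos: [517.7, 358.9, 131.4]
tcp_rot: [-3.142, 0.0, -3.141]
contact_force: [0.4, -0.1, 0.4]
grip_width: 47.5
finger_force: 0.0
tray rect ((590.40478515625, 155.7466278076172), (101.48736572265625, 182.2871551513672), 86.14170837402344) far [ 0.998 -0.067] narrow [537.  159.3] wide [625.8 153.4] lateral(-y) [-0.067 -0.998]
shift [0.0128 0.0125 0.1054] yaw now [180.    0.  179.9]
```

View pics/crop3.png

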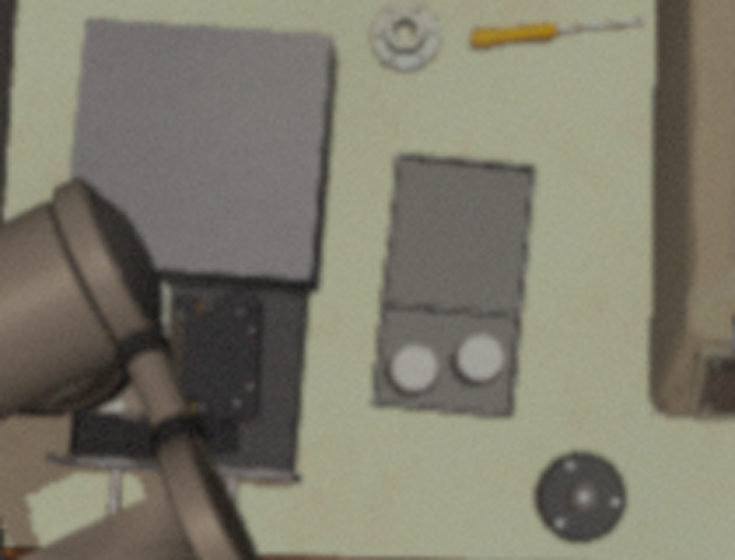

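The tray was knocked to a new place (centre ≈ (590,156)); both caps still stand in the narrow side at crop (413,367) and (480,357). Next, the third cap.

```bash
python3 -m handwheel '[[[0,0,0],[0.0145,0.0125,0.03],0.52],[[0,0,0],[0.0145,0.0125,0.06],0.52],[[0,0,0],[0.0145,0.0125,0.09],0.52],[[0,0,0],[0.0145,0.0125,0.103],0.52],[[0,0,0],[0.0145,0.0125,0.103],0.52],[[0,0,0],[0.0145,0.0125,0.103],0.3],[[0,0,0],[0.0145,0.0125,0.103],0.3],[[0,0,0],[0.0145,0.0125,0.103],0.3],[[0,0,0],[0.0145,0.0125,0.103],0.3],[[0,0,0],[0.0145,0.0125,0.103],0.3]]'; python3 -m handwheel '[[[0,0,0],[0,0,-0.02],0.3],[[0,0,0],[0,0,-0.06],0.3],[[0,0,0],[0,0,-0.1],0.3],[[0,0,0],[0,-0.04,-0.1],0.3],[[0,0,0],[0,-0.09,-0.1],0.3],[[0,0,0],[0.02,-0.13,-0.1],0.3],[[0,0,0],[0.04,-0.17,-0.1],0.3],[[0,0,0],[0.055,-0.21,-0.1],0.3],[[0,0,0],[0.055,-0.25,-0.1],0.3],[[0,0,0],[0.055,-0.29,-0.09],0.3],[[0,0,0],[0.055,-0.311,-0.07],0.3],[[0,0,0],[0.055,-0.311,-0.07],0.3]]'
python3 -m handwheel '[[[0,0,0],[0,0,0],0.3]]'
python3 - <<'E'
from h import *
c=capture('wrist');check(c);held(c);print(gauge(c)[0])
E
```

```text
time: 24.7
tool_pos: [504.3, 371.9, 29.9]
tcp_rot: [3.14, 0.003, 3.142]
contact_force: [0.3, 0.3, 6.6]
grip_width: 33.3
finger_force: 30.0
time: 25.9
tool_pos: [446.8, 58.2, 96.8]
tcp_rot: [-3.141, -0.004, 3.138]
contact_force: [-0.2, 0.3, -1.3]
grip_width: 33.5
finger_force: 30.0
time: 26.0
tool_pos: [448.1, 60.4, 98.3]
tcp_rot: [3.141, -0.001, 3.14]
contact_force: [0.0, 0.1, -1.5]
grip_width: 33.2
finger_force: 30.0
cap x 449.4 top 111.4 bottom 77.4 tcp [448.5  60.9  98.7]
held n 2542 [432.3  41.1 110.7] [454.9  80.  122.7] tcp [448.5  60.9  98.7]
((444.4526672363281, 59.876399993896484), 31.69753074645996)
```

```bash
python3 -m handwheel '[[[0,0,0],[0.0035,0,0.015],0.3],[[0,0,0],[0.0035,0,0.03],0.3],[[0,0,0],[0.0035,0,0.038],0.3],[[0,0,0],[0.0035,0,0.041],0.3],[[0,0,0],[0.0035,0,0.044],0.3],[[0,0,0],[0.0035,0,0.047],0.3],[[0,0,0],[0.0035,0,0.049],0.3],[[0,0,0],[0.0035,0,0.051],0.3],[[0,0,0],[0.0035,0,0.053],0.3],[[0,0,0],[0.0035,0,0.053],0.3]]'
```

```text
time: 27.05
tool_pos: [444.7, 60.3, 45.0]
tcp_rot: [-3.142, -0.0, 3.142]
contact_force: [0.2, 0.6, -0.8]
grip_width: 33.0
finger_force: 30.0
```

```bash
python3 -m handwheel '[[[0,0,0],[0,0,0.002],0.3],[[0,0,0],[0,0,0.004],0.3],[[0,0,0],[0,0,0.006],0.3],[[0,0,0],[0,0,0.008],0.3],[[0,0,0],[0,0,0.0095],0.3],[[0,0,0],[0,0,0.011],0.3],[[0,0,0],[0,0,0.0125],0.3],[[0,0,0],[0,0,0.0125],0.3]]'; python3 - <<'E'
from h import *
c=capture('wrist');check(c)
c=capture('top');tray(c)
E
```

```text
time: 27.85
tool_pos: [444.7, 60.4, 32.5]
tcp_rot: [-3.141, -0.0, -3.142]
contact_force: [0.3, 0.3, -1.0]
grip_width: 33.2
finger_force: 30.0
cap x 446.0 top 45.5 bottom 11.5 tcp [444.7  60.4  32.6]
tray rect ((590.7714233398438, 155.38693237304688), (100.9888916015625, 181.58847045898438), 86.06707000732422) far [ 0.998 -0.069] narrow [537.4 159.1] wide [626.2 153. ] lateral(-y) [-0.069 -0.998]
```

Cap 3 slides to the foot, so it is good. It goes to the wide compartment.

```bash
python3 -m handwheel '[[[0,0,0],[0,0,0.0015],0.3],[[0,0,0],[0,0,0.0015],0.3],[[0,0,0],[0,0,-0.02],0.3],[[0,0,0],[0,0,-0.06],0.3],[[0,0,0],[-0.03,0.03,-0.075],0.3],[[0,0,0],[-0.06,0.06,-0.075],0.3],[[0,0,0],[-0.1,0.08,-0.075],0.3],[[0,0,0],[-0.14,0.09,-0.075],0.3],[[0,0,0],[-0.18,0.0925,-0.075],0.3],[[0,0,0],[-0.202,0.0925,-0.06],0.3],[[0,0,0],[-0.202,0.0925,-0.03],0.3],[[0,0,0],[-0.202,0.0925,-0.01],0.3]]'; python3 -m handwheel '[[[0,0,0],[0,0,0],0.3],[[0,0,0],[0,0,0],0.3]]'
```

```text
time: 29.15
tool_pos: [646.4, 152.7, 40.1]
tcp_rot: [-3.141, -0.002, 3.141]
contact_force: [-0.8, 0.8, -1.8]
grip_width: 32.7
finger_force: 30.0
time: 29.35
tool_pos: [646.8, 152.9, 42.8]
tcp_rot: [-3.141, -0.0, -3.142]
contact_force: [0.4, 0.0, -1.0]
grip_width: 33.4
finger_force: 30.0
```

```bash
python3 -m handwheel '[[[0,0,0],[0,0,0.01],0.3],[[0,0,0],[0,0,0.015],0.3],[[0,0,0],[0,0,0.0175],0.3],[[0,0,0],[0,0,0.0175],0.3]]';python3 -m handwheel '[[[0,0,0],[0,0,0],0.48],[[0,0,0],[0,0,0],0.48],[[0,0,0],[0,0,0],0.48],[[0,0,0],[0,0,-0.03],0.48],[[0,0,0],[0,0,-0.07],0.5],[[0,0,0],[0,0.03,-0.1],0.5],[[0,0,0],[0.02,0.07,-0.1],0.5],[[0,0,0],[0.04,0.11,-0.1],0.5],[[0,0,0],[0.06,0.15,-0.1],0.5],[[0,0,0],[0.08,0.19,-0.1],0.52],[[0,0,0],[0.083,0.225,-0.1],0.52],[[0,0,0],[0.083,0.225,-0.1],0.52]]';python3 -m handwheel '[[[0,0,0],[0,0,0],0.52],[[0,0,0],[0,0,0],0.52]]'
```

```text
time: 29.75
tool_pos: [646.6, 152.9, 25.0]
tcp_rot: [-3.141, -0.0, -3.141]
contact_force: [-0.3, -0.5, -0.6]
grip_width: 33.2
finger_force: 30.0
time: 30.95
tool_pos: [562.1, 382.6, 125.5]
tcp_rot: [3.14, 0.001, -3.136]
contact_force: [-0.2, -0.7, -0.5]
grip_width: 47.6
finger_force: 0.0
time: 31.15
tool_pos: [564.1, 376.8, 125.2]
tcp_rot: [-3.141, -0.0, 3.141]
contact_force: [0.5, -0.5, 0.1]
grip_width: 47.4
finger_force: 0.0
```

```bash
python3 -m handwheel '[[[0,0,0],[0,0.0005,0.03],0.52],[[0,0,0],[0,0.0005,0.06],0.52],[[0,0,0],[0,0.0005,0.085],0.52],[[0,0,0],[0,0.0005,0.097],0.52],[[0,0,0],[0,0.0005,0.097],0.52],[[0,0,0],[0,0.0005,0.097],0.3],[[0,0,0],[0,0.0005,0.097],0.3],[[0,0,0],[0,0.0005,0.097],0.3],[[0,0,0],[0,0.0005,0.097],0.3],[[0,0,0],[0,0.0005,0.097],0.3]]'; python3 -m handwheel '[[[0,0,0],[0,0,-0.02],0.3],[[0,0,0],[0,0,-0.06],0.3],[[0,0,0],[0,0,-0.1],0.3],[[0,0,0],[0.01,-0.045,-0.1],0.3],[[0,0,0],[0.03,-0.09,-0.1],0.3],[[0,0,0],[0.05,-0.13,-0.1],0.3],[[0,0,0],[0.07,-0.17,-0.1],0.3],[[0,0,0],[0.09,-0.21,-0.1],0.3],[[0,0,0],[0.11,-0.25,-0.1],0.3],[[0,0,0],[0.117,-0.29,-0.09],0.3],[[0,0,0],[0.117,-0.317,-0.07],0.3],[[0,0,0],[0.117,-0.317,-0.07],0.3]]'
python3 -m handwheel '[[[0,0,0],[0,0,0],0.3]]'
python3 - <<'E'
from h import *
c=capture('wrist');check(c);held(c);print(gauge(c)[0])
E
```

```text
time: 32.15
tool_pos: [564.8, 378.7, 30.0]
tcp_rot: [3.141, 0.003, -3.141]
contact_force: [0.2, -1.5, 6.6]
grip_width: 33.0
finger_force: 30.0
time: 33.35
tool_pos: [445.2, 59.0, 96.9]
tcp_rot: [-3.141, -0.003, 3.138]
contact_force: [0.1, 0.5, -1.1]
grip_width: 33.1
finger_force: 30.0
time: 33.45
tool_pos: [446.7, 61.2, 98.2]
tcp_rot: [3.141, -0.001, 3.14]
contact_force: [-0.4, 0.2, -0.9]
grip_width: 32.9
finger_force: 30.0
cap x 446.5 top 111.2 bottom 77.2 tcp [447.1  61.8  98.6]
held n 2716 [429.   42.  110.6] [453.5  80.9 122.6] tcp [447.1  61.8  98.6]
((444.41436767578125, 59.90703201293945), 31.62584686279297)
```

```bash
python3 -m handwheel '[[[0,0,0],[0.0005,-0.001,0.015],0.3],[[0,0,0],[0.0005,-0.001,0.03],0.3],[[0,0,0],[0.0005,-0.001,0.038],0.3],[[0,0,0],[0.0005,-0.001,0.041],0.3],[[0,0,0],[0.0005,-0.001,0.044],0.3],[[0,0,0],[0.0005,-0.001,0.047],0.3],[[0,0,0],[0.0005,-0.001,0.049],0.3],[[0,0,0],[0.0005,-0.001,0.051],0.3],[[0,0,0],[0.0005,-0.001,0.053],0.3],[[0,0,0],[0.0005,-0.001,0.053],0.3]]'
```

```text
time: 34.5
tool_pos: [446.2, 60.4, 45.1]
tcp_rot: [-3.142, -0.0, 3.142]
contact_force: [-0.4, 0.2, -0.8]
grip_width: 33.1
finger_force: 30.0
```

Also past the step with no force. Run it down to the foot.

```bash
python3 -m handwheel '[[[0,0,0],[0,0,0.003],0.3],[[0,0,0],[0,0,0.006],0.3],[[0,0,0],[0,0,0.009],0.3],[[0,0,0],[0,0,0.011],0.3],[[0,0,0],[0,0,0.0125],0.3],[[0,0,0],[0,0,0.014],0.3],[[0,0,0],[0,0,0.014],0.3]]'; python3 - <<'E'
from h import *
c=capture('wrist');check(c)
c=capture('top');tray(c)
E
```

```text
time: 35.2
tool_pos: [446.2, 60.4, 31.9]
tcp_rot: [-3.141, 0.0, -3.141]
contact_force: [-3.2, -1.2, 8.6]
grip_width: 33.2
finger_force: 30.0
cap x 446.0 top 44.9 bottom 10.9 tcp [446.2  60.4  31.9]
tray rect ((590.4229736328125, 155.60189819335938), (100.77050018310547, 182.2390899658203), 86.13475799560547) far [ 0.998 -0.067] narrow [537.  159.2] wide [625.8 153.2] lateral(-y) [-0.067 -0.998]
```

Seated on the foot (8.6 N): good. Place it beside cap 3.

```bash
python3 -m handwheel '[[[0,0,0],[0,0,-0.02],0.3],[[0,0,0],[0,0,-0.06],0.3],[[0,0,0],[-0.03,0.03,-0.075],0.3],[[0,0,0],[-0.06,0.06,-0.075],0.3],[[0,0,0],[-0.09,0.09,-0.075],0.3],[[0,0,0],[-0.13,0.094,-0.075],0.3],[[0,0,0],[-0.155,0.094,-0.075],0.3],[[0,0,0],[-0.155,0.094,-0.05],0.3],[[0,0,0],[-0.155,0.094,-0.02],0.3],[[0,0,0],[-0.155,0.094,-0.01],0.3],[[0,0,0],[-0.155,0.094,-0.01],0.3]]'; python3 -m handwheel '[[[0,0,0],[0,0,0.01],0.3],[[0,0,0],[0,0,0.015],0.3],[[0,0,0],[0,0,0.0175],0.3],[[0,0,0],[0,0,0.0175],0.3]]'
```

```text
time: 36.4
tool_pos: [600.0, 154.3, 39.5]
tcp_rot: [-3.141, -0.004, -3.141]
contact_force: [0.1, -0.7, -0.5]
grip_width: 33.3
finger_force: 30.0
time: 36.8
tool_pos: [601.3, 154.4, 23.8]
tcp_rot: [-3.142, 0.0, -3.142]
contact_force: [-0.5, 0.4, -1.5]
grip_width: 33.4
finger_force: 30.0
```

```bash
python3 -m handwheel '[[[0,0,0],[0,0,0],0.48],[[0,0,0],[0,0,0],0.48],[[0,0,0],[0,0,0],0.48],[[0,0,0],[0,0,-0.03],0.48],[[0,0,0],[0,0,-0.07],0.48],[[0,0,0],[0.03,0.02,-0.1],0.3],[[0,0,0],[0.06,0.05,-0.1],0],[[0,0,0],[0.09,0.08,-0.1],0],[[0,0,0],[0.12,0.11,-0.1],0],[[0,0,0],[0.16,0.14,-0.1],0],[[0,0,0],[0.2,0.17,-0.1],0],[[0,0,0],[0.231,0.186,-0.1],0]]'; python3 -m handwheel '[[[0,0,0],[0,0,0],0],[[0,0,0],[0,0,0],0]]'
python3 - <<'E'
from h import *
c=capture('top');tray(c);crop=cv2.cvtColor(c['image'][130:290,150:360],cv2.COLOR_RGB2BGR);cv2.imwrite('pics/crop4.png',cv2.resize(crop,None,fx=3.5,fy=3.5,interpolation=cv2.INTER_CUBIC))
E
```

```text
time: 38.0
tool_pos: [368.0, 342.1, 124.1]
tcp_rot: [3.141, 0.0, -3.14]
contact_force: [1.7, 0.1, 0.7]
grip_width: 0.3
finger_force: 0.0
time: 38.2
tool_pos: [370.2, 340.9, 124.2]
tcp_rot: [3.141, 0.001, -3.139]
contact_force: [0.6, -0.2, 0.2]
grip_width: 0.2
finger_force: 0.0
tray rect ((590.3997192382812, 155.62400817871094), (101.25897979736328, 182.6519317626953), 86.13421630859375) far [ 0.998 -0.067] narrow [537.  159.2] wide [625.8 153.2] lateral(-y) [-0.067 -0.998]
```

View pics/crop4.png

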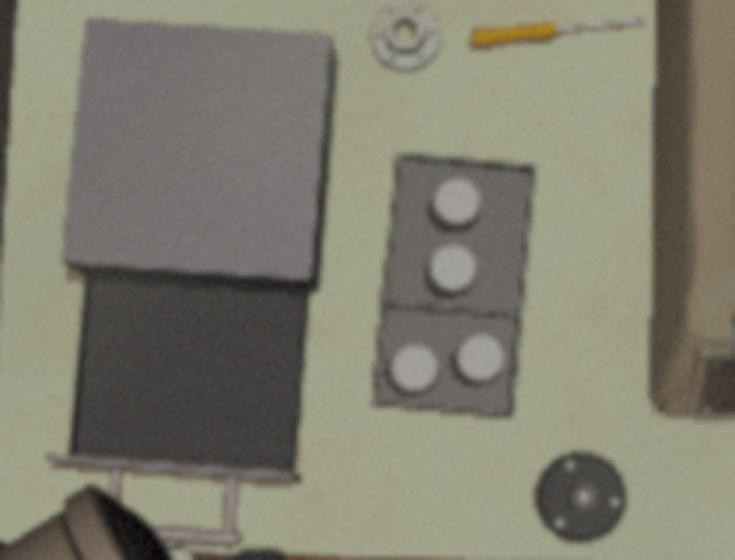

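All four caps stand in the right compartments and the drawer is empty. Now push the drawer shut on the handle bar.

```bash
python3 -m handwheel '[[[0,0,0],[0,0.002,0.04],0],[[0,0,0],[0,0.002,0.08],0],[[0,0,0],[0,0.002,0.095],0],[[0,0,0],[-0.01,0.002,0.095],0],[[0,0,0],[-0.02,0.002,0.095],0],[[0,0,0],[-0.03,0.002,0.095],0],[[0,0,0],[-0.042,0.001,0.095],0],[[0,0,0],[-0.055,0,0.095],0],[[0,0,0],[-0.068,0,0.095],0],[[0,0,0],[-0.08,-0.001,0.095],0]]'; python3 -m handwheel '[[[0,0,0],[-0.012,-0.0005,0],0],[[0,0,0],[-0.024,-0.001,0],0],[[0,0,0],[-0.036,-0.0015,0],0],[[0,0,0],[-0.046,-0.002,0],0],[[0,0,0],[-0.054,-0.0025,0],0],[[0,0,0],[-0.06,-0.003,0],0],[[0,0,0],[-0.064,-0.003,0],0],[[0,0,0],[-0.064,-0.003,0],0]]'
```

```text
time: 39.25
tool_pos: [451.8, 339.6, 29.1]
tcp_rot: [3.141, 0.001, 3.142]
contact_force: [-1.9, 1.0, 1.2]
grip_width: 0.4
finger_force: 1.0
time: 40.05
tool_pos: [514.9, 336.3, 28.6]
tcp_rot: [-3.141, 0.001, -3.142]
contact_force: [0.3, 0.0, -0.8]
grip_width: 0.5
finger_force: 0.0
```

```bash
python3 -m handwheel '[[[0,0,0],[-0.002,0,0],0],[[0,0,0],[-0.004,0,0],0],[[0,0,0],[-0.006,0,0],0],[[0,0,0],[-0.008,0,0],0],[[0,0,0],[-0.01,0,0],0],[[0,0,0],[-0.01,0,0],0]]'; python3 -m handwheel '[[[0,0,0],[-0.0015,0,0],0],[[0,0,0],[-0.003,0,0],0],[[0,0,0],[-0.003,0,0],0]]'
```

```text
time: 40.65
tool_pos: [524.6, 336.4, 28.6]
tcp_rot: [3.142, 0.0, 3.142]
contact_force: [-0.0, -0.8, -0.5]
grip_width: 0.4
finger_force: 0.3
time: 40.95
tool_pos: [524.9, 336.4, 28.5]
tcp_rot: [-3.14, -0.005, -3.142]
contact_force: [-8.6, -0.3, 4.0]
grip_width: 0.4
finger_force: 4.6
```

```bash
python3 -m handwheel '[[[0,0,0],[-0.0015,0,0],0],[[0,0,0],[-0.003,0,0],0],[[0,0,0],[-0.003,0,0],0]]'; python3 -m handwheel '[[[0,0,0],[0.01,0,0],0],[[0,0,0],[0.04,0,0],0],[[0,0,0],[0.08,0,-0.03],0],[[0,0,0],[0.1,0,-0.08],0],[[0,0,0],[0.1,0,-0.12],0],[[0,0,0],[0.12,-0.05,-0.15],0],[[0,0,0],[0.14,-0.1,-0.15],0],[[0,0,0],[0.14,-0.15,-0.15],0],[[0,0,0],[0.14,-0.2,-0.15],0],[[0,0,0],[0.14,-0.25,-0.15],0],[[0,0,0],[0.14,-0.27,-0.15],0],[[0,0,0],[0.14,-0.27,-0.15],0]]'
python3 - <<'E'
from h import *
c=capture('top');tray(c);crop=cv2.cvtColor(c['image'][130:290,150:360],cv2.COLOR_RGB2BGR);cv2.imwrite('pics/crop5.png',cv2.resize(crop,None,fx=3.5,fy=3.5,interpolation=cv2.INTER_CUBIC))
P=pts(c);m=(P[...,2]>38)&(P[...,2]<58)&(P[...,0]>450)&(P[...,0]<560)&(P[...,1]>280)&(P[...,1]<390);print(m.sum(),P[m].min(0) if m.any() else 0)
E
```

```text
time: 41.25
tool_pos: [525.1, 336.3, 28.5]
tcp_rot: [-3.139, -0.01, -3.141]
contact_force: [-18.5, -0.9, 10.6]
grip_width: 0.5
finger_force: 9.3
time: 42.45
tool_pos: [391.0, 63.2, 179.3]
tcp_rot: [-3.14, 0.003, 3.137]
contact_force: [0.8, 0.4, -0.5]
grip_width: 0.3
finger_force: 0.0
tray rect ((590.291748046875, 155.63894653320312), (101.71247100830078, 182.9804229736328), 86.1299819946289) far [ 0.998 -0.067] narrow [536.9 159.2] wide [625.7 153.2] lateral(-y) [-0.067 -0.998]
196 [533.22008711 290.10942452  40.753852  ]
```

View pics/crop5.png

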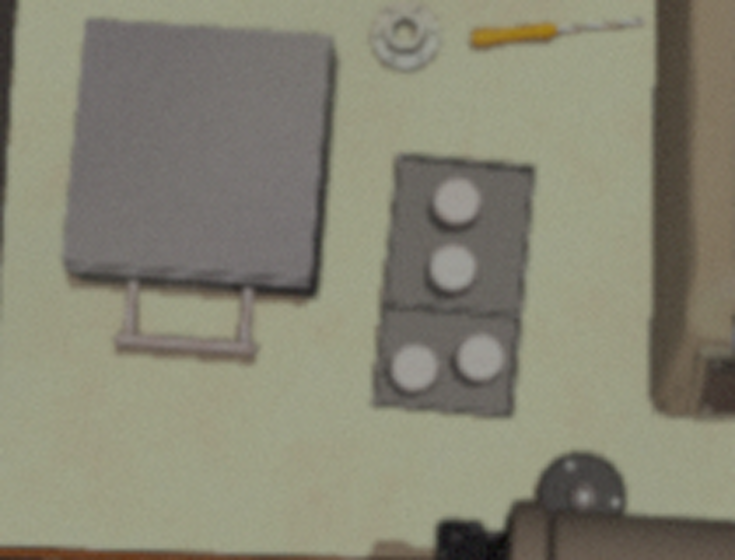

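The drawer is shut (it stopped hard at 18.5 N with no further travel), all caps are sorted, and the bystanders are untouched.

```bash
python3 -c "
from plant import close_job
print(close_job())"
```

```text
the job is handed in; nothing more can be done
None
```

The job is handed in: of the four caps, the two good ones are in the wide compartment and the two tight ones in the narrow compartment, the drawer is pushed fully shut, and the flange, screwdriver and notebook were left alone.

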